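# Lock the spindle of the bench fixture

## Robot

A 6-joint arm with a two-finger parallel gripper is mounted at the origin on the work surface; the furniture and walls round the work are solid. World frame = base frame: x ahead of the robot, y to its left, z up, the work surface at z = 0. Lengths are in mm, angles in rad, forces in N, time in s.
With the tool pointing down it reaches from about 300 to 1000 mm from the base axis. Payload 5.1 kg.
Tool frame: the origin (TCP) lies at the very end of the fingers, on their centre line; the grasp point (between the pads) lies 19 mm behind it; z points along the fingers, y is the direction in which the jaws open and shut (so a half turn about z gives the same grasp; the last joint's range is limited). The gripper opens to 95 mm and grips with 3 to 60 N. Pads are 20 mm wide; open, the fingers measure 119 mm over their backs; the gripper's body (75 mm by 180 mm) begins 59 mm behind the grasp point.
Start: joints at [-1.34, 0.124, 1.65, -0, 1.367, -0.083], TCP at [200.606, -618.257, 214.656] pointing down, gripper open.
Joint ranges: [-2.61, 2.61], [-1.02, 2.33], [0.03, 2.71], [-1.35, 4.49], [0.32, 2.68], [-2.91, 2.91]. Speed limits (rad/s): [2.57, 2.57, 3.14, 3.14, 3.14, 3.14].

## Interface

Orientations are given as a rotation vector (axis times angle).
In Python, from station import arm gives the robot as it stands.
- The arm moves only by the tool play_rows, never from a script. Its argument "deltas" is a list of rows, each an object with "linear": the shift along the tool's x, y, z in mm, a list of three; "yaw": the turn about the tool's z in degrees. In form: [{"linear": [x, y, z], "yaw": yaw}, ...]. A call has 1 to 5 rows; each row shifts and turns the commanded pose from where the row before left it, along the tool's axes as they then stand; what a row does not reach is not made up. A row lasts 1/10 s, in which the tool goes at most 50 mm and 8.59 degrees, less where a joint would pass 70% of its speed; a pose out of reach is approached as far as the arm can. A call is refused whole if a number of a shift passes 50 or a number of a turn 8.59, either way. A call with a gripper value outside its range is refused whole. "hand" is the finger opening in mm, from 0 to 95.1, set as the call begins (left out, the last holds). The fingers move at their own pace and stop on an object; "grip_force" is the grip in N (left out, the last holds). Time passes only in rows, so rows that do not move let the fingers close. It gives the time, the measured TCP pose, the force and the opening at its end, in the units of the state.
- arm.observe(): the state, without advancing time (a new reading comes with each control period).
- arm.camera(name): name is "scene" or "top" or "wrist"; returns (picture, depth): 400x640x3 uint8, blue, green, red; 400x640 float32, mm along the optical axis (not along the pixel's ray), 0 where there is no reading.
- arm.camera_params(name): a dict with "fx", "fy", "cx", "cy" (pixels), "R" (3x3) and "t" (3): a world point X has camera coordinates R X + t. Camera axes: x right, y down, z forward; pixel columns grow to the right and rows downward; lengths in mm; the calibration is good to about 2 mm. A picture is of the moment at which its call begins: read the wrist's pose just before it. camera_params takes no time and is no camera call; for the wrist camera it gives the pose at the moment of the call.
- arm.hand_in(): hands the job in, once; it reports no verdict.
Trained networks look in the newest picture that a camera, given by its name, has taken for a name from the list of things; names that differ only in an ending like _2 or _b are one class to them, and where a whole thing is asked for, a point or a joint stands for the part that bears it (a point fixed in the world has none). Each returns a list of dicts, best first, with "score" (0 to 1); they miss things now and then, are a little off and sometimes report something else, mostly with a low value. They report only what shows in the picture. A call takes as long as a camera call.
- arm.look_for(camera, label): "centre" ([x, y, z] in mm, in world coordinates, good to about 4 mm: the middle of the surface that is visible of it).
- arm.masks_of(camera, label): "pixels" (400x640 bool, what is visible of it).
- arm.mark_of(camera, label): "centre" ([x, y, z] in mm, in world coordinates, good to about 4 mm: a listed point, or the origin of a listed thing).
The state is a dict: "time_s": time; "joints": joint angles; "joint_vel": joint speeds; "effort": joint torques, N m; "tool_pos": TCP position; "eef_rot": TCP orientation; "contact_force": force on the tool from outside, world axes, zero at the start; "ft_torque": the same for the moment, N m; "gripper_width": opening from 0.0 (shut) to 1.0 (fully open).
Only numpy, scipy, OpenCV 4.12 (cv2) and the standard library are available. Lean on these libraries where they do the work, as an engineer would, in place of code of your own. Each camera call takes 0.05 s, during which the arm holds its last target.

## Task

Lock the spindle of the grey bench fixture: turn the slotted disc by pushing its upright pin with a fingertip until the slot lines up with the locking bar, then push the bar by its knob through the slot until it is fully home in the socket on the far side. Just push with the fingers: lift nothing, leave the bronze collar, the sprue cone and the hex nut where they are, and finish with the fingers clear.

Things in the scene. Friction and masses are not known exactly. Their poses are not given: they have to be found in the camera images.
- lock_fixture: Bench fixture, fixed to the bench: grey base plate 265 x 100 x 10 mm. Its +x axis is the direction in which the bar is pushed home, z is up; the origin is on the bench top (z = 0) directly below the disc's axis. Along x the plate runs from -190 to +75 mm. Guide, disc and socket all lie on its line y = 0.
- guide_mid (a point): Middle of the bar's guide at the height of its lips' tops (z = 33 mm). The guide is two rails with lips over the bar, 34 mm wide, from x = -182 to x = -46 mm in the fixture's frame.
- socket_end (a point): Inner end wall of the socket, 65 mm past the disc's axis, where the bar stops. The socket block is 40 mm wide, top at z = 33 mm, from x = +45 to +72 mm in the fixture's frame.
- disc (a joint): Angle of the slotted disc about its vertical axis, rad, growing anticlockwise seen from above. The slot lies along the bar's line at 0 and equally at 3.14: either will do, by either way round. Starts anywhere from 0.5 to 2.64; stops at -0.35 and 3.49. Friction 0.04 N m (about 2 N at the pin); stays where it is left. The bar's nose straightens the last 0.1 rad as it enters.
- disc_axis (a point): Point on the disc's axis, level with the disc's top (z = 31 mm). Steel disc, 80 mm in diameter, with a straight open slot 18 mm wide right across its middle, flared to 28 mm at both mouths.
- disc_pin (a point): Upright steel pin on the disc, 9 mm in diameter (12 mm at the head, the top 5 mm), from z = 31 to 62 mm; this point is on its centre line at z = 50 mm, 26 mm from the disc's axis. It stands at right angles to the slot: on the fixture's +y side at joint value 0, its -x side (towards the bar) at 1.57, its -y side at 3.14.
- lock_bar: Steel locking bar, 14 mm wide, 12 mm high, 125 mm long with a round nose, about 0.2 kg, loose but held down under the guide's lips; slides along the fixture's x with light friction (1 mm side play). Origin at the middle of its length, on its underside; its +x axis points to its nose.
- bar_knob (a point): The bar's upright dark push knob near its tail, 14 mm in diameter, from z = 36 to 60 mm; this point is on its centre line at z = 50 mm, 117 mm behind the nose. Fully home, the knob is 52 mm short of the disc's axis.
- bar_nose (a point): The very end of the bar's nose, at half its height. It starts 48 to 60 mm short of the disc's axis; fully home it is 65 mm past it, against the socket's end wall.
- bronze_collar: Bystander: bronze collar, 52 mm in diameter, 20 mm high, loose, beside the fixture. Origin at the centre of its underside.
- sprue_button: Bystander: bronze sprue cone, 44 mm wide, 46 mm high, loose, beside the fixture. Origin at the centre of its underside.
- hex_nut: Bystander: steel hex nut, 24 x 27 mm, 13 mm high, loose, beside the fixture. Origin at the centre of its underside.

How it is judged (in metres and radians):
On the way, in this order (a step that is already met when the one before it is completed fails the run):
1. the slot is turned into line with the bar (within 0.15 rad) before the bar has entered the disc ((value of joint disc between -0.15 and 0.15 rad or value of joint disc between 2.9916 and 3.2916 rad) and x of bar_nose in the frame of lock_fixture below -0.015 m), for 0.1 s.
2. the bar is pushed through the disc, home in the socket (x of bar_nose in the frame of lock_fixture above 0.059 m and y of bar_nose in the frame of lock_fixture between -0.006 and 0.006 m), for 0.2 s.
At the end, for the whole second after the job is handed in: The bar's nose is at least 59 mm past the disc's axis (the socket wall is at 65 mm) and within 6 mm of the fixture's centre line, the slot within 0.1 rad of the bar's line, the bar lying flat and at rest; collar, cone and nut within 15 mm of where they stood (all of step 2 and (value of joint disc between -0.1 and 0.1 rad or value of joint disc between 3.0416 and 3.2416 rad) and linear speed of lock_bar below 0.01 m/s and angle between lock_bar's own z axis and vertical below 0.06 rad and distance of each of bronze_collar, sprue_button, hex_nut from where it was at the start of the episode below 0.015 m); the robot touches nothing.
It fails at once if the bronze collar is pushed or lifted more than 15 mm from its place (distance of bronze_collar from where it was at the start of the episode above 0.015 m).
It fails at once if the sprue cone is pushed or lifted more than 15 mm from its place (distance of sprue_button from where it was at the start of the episode above 0.015 m).
It fails at once if the hex nut is pushed or lifted more than 15 mm from its place (distance of hex_nut from where it was at the start of the episode above 0.015 m).
It fails at once if the bar is lifted (its knob more than 10 mm above its normal height) (height (world z) of bar_knob above 0.06 m).
It also fails if it takes over 48 s, if anything falls off the work surface, if the arm or the gripper's body presses on something with over 40 N, if the wrist force passes 120 N, or if a joint passes its speed limit or range.

## Working session

There is one attempt and no reset: what is moved stays moved. The work goes in short steps, Python scripts to look and compute and a tool call to move; the robot and the scene stay as the last step left them, time stands still between calls to the robot, and variables do not carry over. Pictures are saved under pics/ and viewed, and the job is handed in when it is done.

Besides the shell and the picture viewer there is one more tool, called by a JSON object that holds its "fn" and its "kwargs". play_rows: Moves the arm, as the interface text tells. Its arguments: {"type":"object","properties":{"deltas":{"type":"array"},"hand":{"type":"number"},"grip_force":{"type":"number"}},"required":["deltas"]}

```bash
ls; mkdir -p pics; python3 - <<'E'
from station import arm
import cv2
print(arm.observe())
for n in ["scene","top"]:
    p,d=arm.camera(n); cv2.imwrite(f"pics/{n}0.png",p)
    for l in ["disc_axis","disc_pin","bar_knob","bar_nose","guide_mid","socket_end","lock_fixture","bronze_collar","sprue_button","hex_nut"]:
        r=arm.mark_of(n,l)
        print(n,l,[(q["centre"],q["score"]) for q in r[:2]])
E
```

```text
pics
{'time_s': 0.0, 'joints': array([-1.33963100e+00,  1.24457367e-01,  1.65164546e+00,  1.63883922e-05,
        1.36748510e+00, -8.26046144e-02]), 'joint_vel': array([ 5.43416564e-05,  1.39042893e-03, -3.84426136e-04,  2.23379138e-04,
        8.75008141e-05, -2.89635474e-03]), 'effort': array([-1.23289108e-03, -4.17601311e+01, -3.59931564e+01,  7.74013926e-02,
        4.91000782e-02, -1.61430708e-04]), 'tool_pos': array([ 200.45010176, -617.66056113,  213.43480701]), 'eef_rot': array([-3.10104434e+00, -4.90533111e-01,  2.07323689e-04]), 'contact_force': array([ 0.14709523,  1.03487522, -0.92374418]), 'ft_torque': array([ 0.00838368,  0.01696918, -0.01078976]), 'gripper_width': 0.9956700062464938}
scene disc_axis [([530.8, -11.7, 30.7], 0.6), ([561.4, -180.9, 49.3], 0.52)]
scene disc_pin [([545.6, -30.4, 47.8], 0.6)]
scene bar_knob [([559.2, -179.1, 48.8], 0.76)]
scene bar_nose [([544.6, -67.7, 25.2], 0.57), ([630.9, -63.3, 0.8], 0.51)]
scene guide_mid [([551.3, -124.9, 32.4], 0.88), ([627.3, -61.2, -0.0], 0.22)]
scene socket_end [([519.3, 52.5, 24.4], 0.63)]
scene lock_fixture [([527.7, -6.9, 0.7], 0.93)]
scene bronze_collar []
scene sprue_button [([624.6, -64.1, 0.1], 0.94)]
scene hex_nut [([541.2, -68.4, 21.8], 0.52), ([614.1, 41.1, 2.7], 0.49)]
top disc_axis [([533.1, -9.9, 36.1], 0.7)]
top disc_pin [([547.7, -27.4, 50.1], 0.55)]
top bar_knob [([554.4, -186.8, 51.4], 0.71)]
top bar_nose [([539.0, -70.5, 22.0], 0.64)]
top guide_mid [([544.4, -122.5, 38.5], 0.97)]
top socket_end [([522.5, 55.1, 22.0], 0.91), ([529.0, -9.4, 3.6], 0.2)]
top lock_fixture [([531.4, -11.6, 4.5], 0.98)]
top bronze_collar [([467.3, -153.6, 1.6], 0.55)]
top sprue_button [([629.2, -59.7, -2.1], 0.54)]
top hex_nut [([607.5, 42.9, 4.8], 0.6)]
```

View pics/scene0.png

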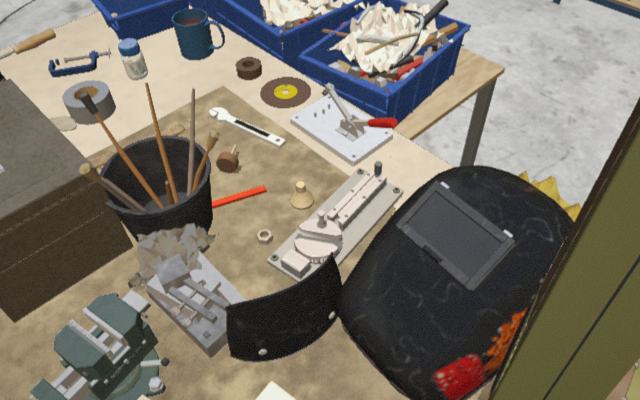

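View pics/top0.png

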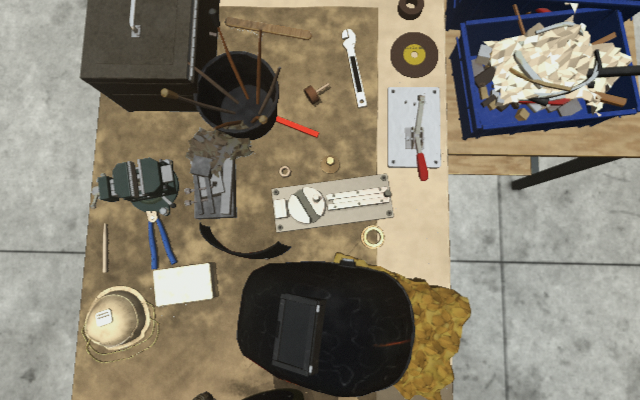

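```bash
cat > h.py <<'E'
from station import arm
import numpy as np, cv2
def proj(n,X,P=None):
    P=P or arm.camera_params(n); c=np.array(P["R"])@np.array(X,float)+np.array(P["t"])
    return P["fx"]*c[0]/c[2]+P["cx"],P["fy"]*c[1]/c[2]+P["cy"]
def cloud(n,d):
    P=arm.camera_params(n); v,u=np.mgrid[:400,:640]
    c=np.stack([(u-P["cx"])/P["fx"]*d,(v-P["cy"])/P["fy"]*d,d],-1)
    return (c-np.array(P["t"]))@np.array(P["R"])
E
python3 - <<'E'
from h import *
for n,box in [("top",(240,140,420,260)),("scene",(230,140,420,290))]:
    p,d=arm.camera(n); W=cloud(n,d)
    x0,y0,x1,y1=box
    cv2.imwrite(f"pics/{n}_z.png",cv2.resize(p[y0:y1,x0:x1],None,fx=4,fy=4,interpolation=cv2.INTER_CUBIC))
    np.save(n+"W.npy",W); cv2.imwrite(n+"p.png",p)
    # height map
    m=d>0
    for lo,hi in [((300,-300),(800,300))]:
        for gx in range(850,250,-50):
            r=[]
            for gy in range(300,-400,-50):
                s=m&(abs(W[...,0]-gx)<25)&(abs(W[...,1]-gy)<25)
                r.append("%4d"%W[...,2][s].max() if s.any() else " -- ")
            print(gx,*r)
    if n=="top":
        s=m&(abs(W[...,0]-535)<90)&(abs(W[...,1]+50)<180)&(W[...,2]>40)&(W[...,2]<80)
        vv,uu=np.nonzero(s)
        for a in zip(uu,vv): print(a,W[a[1],a[0]].round(0))
E
```

```text
850  221  201  199  239  208  227    5    5   13   11    3    3    3   10
800  201  200  199  149  214  217   44   37   13   13   17   24   16    0
750  200  199  199   75  108  236   36   33   10   12   17   98   17    0
700    7  246  235  152  164  132   11   11    5    5   17   73   17    0
650   22  104  127  195  130  223    4   48   15    6   16   83   16    0
600  122  106   95   99    5   17   13   48   17   16   18  106   16    0
550  122  105   81   69    5   38   36   65   36   37   63    2    3    1
500   34   78  129   57    5   37   36   36   33   24   21    2    2    1
450   17    6  146  155  154  148    5   44   64   25   22    2    2    0
400   35   35   34  132  153  191  223  234  235  219  171   94    3    1
350   35   36   36    5  165  209  263  274  251  240  208   92   96   81
300   34   35   33    6  171  238  268  274  252  244  210   94   91   93
(np.int64(327), np.int64(162)) [624. -54.  49.]
(np.int64(328), np.int64(162)) [624. -56.  45.]
(np.int64(329), np.int64(162)) [624. -58.  46.]
(np.int64(330), np.int64(162)) [624. -61.  47.]
(np.int64(331), np.i
[... 4094 characters left out ...]
  27    9   10   15   96   14   -2
700    2  245  226  139  180  179    9    8    3    2   14   72   14   -2
650  --   104  128  193  198  221    3   47    4    3   15   80   14   -2
600  120  104   94   96    3   15   10   47   13   15   15  103   12   -2
550  120  103   79   65    4   34   63   63   35   59   60    0    0    0
500   33   78  125   57    2   35   33   34   32   20   15    0    0   -2
450    2    3  146  154  153  147    2    2  --   --   --   --   --   -- 
400  --    31   32  152  154  190  221  232  232  --   --   --   --   -- 
350  --   --    32    3  166  208  262  271  249  238  204  --    93   77
300  --   --   --     3  170  239  268  272  250  241  206  --    89   92
```

View pics/top_z.png

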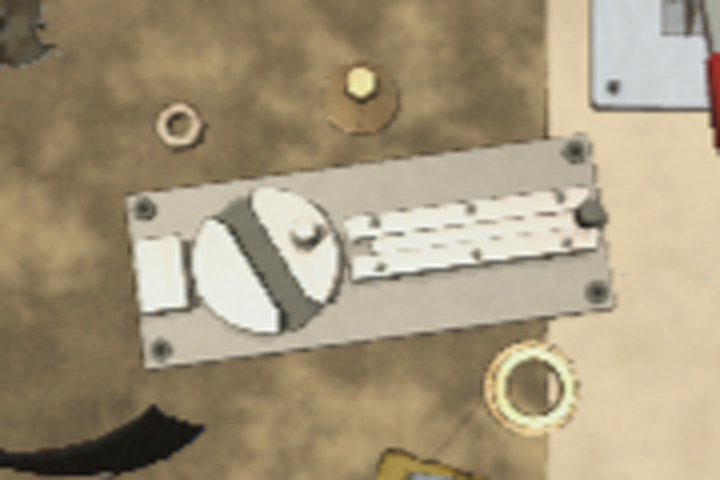

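View pics/scene_z.png

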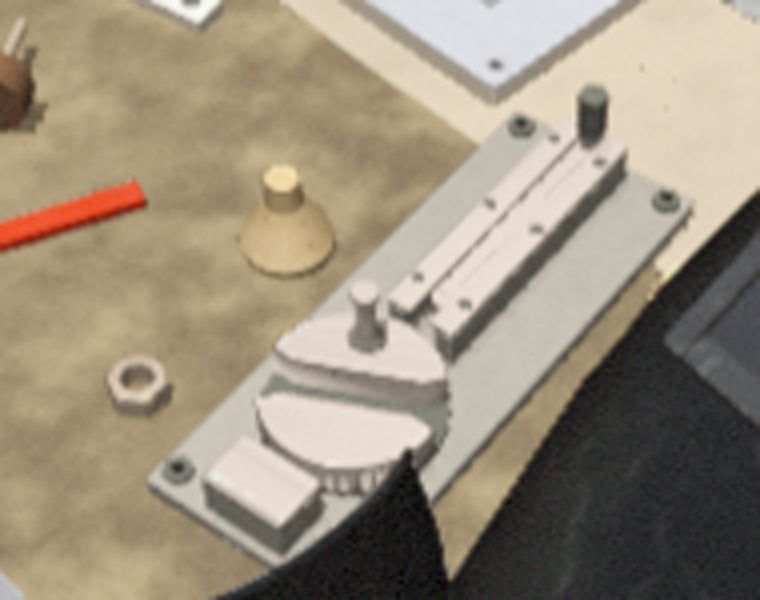

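```bash
python3 - <<'E'
from h import *
for n in ["top","scene"]:
    W=np.load(n+"W.npy")
    # plate top region z 5..36 within box; minAreaRect
    s=(abs(W[...,0]-535)<100)&(abs(W[...,1]+60)<180)&(W[...,2]>25)&(W[...,2]<40)
    # keep largest comps near
    pts=W[s][:,:2].astype(np.float32)
    print(n,len(pts))
    s2=(abs(W[...,0]-535)<110)&(abs(W[...,1]+60)<180)&(W[...,2]>5.5)
    k,l,st,c=cv2.connectedComponentsWithStats(s2.astype(np.uint8))
    i=1+st[1:,4].argmax(); q=W[l==i][:,:2].astype(np.float32)
    print(cv2.minAreaRect(q),st[i])
    q=q-0; m=np.median(q,0); C=np.cov((q).T); w,v=np.linalg.eigh(C); print(m,q.mean(0),v[:,1])
    np.save(n+"fix.npy",W[l==i])
E
```

```text
top 1870
((515.0247192382812, -69.30442810058594), (150.8725128173828, 264.8974609375), 8.630046844482422) [ 271  174  123   58 5210]
[537.3867  -65.11664] [538.0263  -65.67453] [-0.15046713  0.98861501]
scene 2790
((512.1122436523438, -34.55303955078125), (145.7449188232422, 331.7053527832031), 9.067472457885742) [ 267  161  136  129 6957]
[530.3226   -53.331814] [530.1458  -54.06719] [-0.18699792  0.98236031]
```

```bash
python3 - <<'E'
from h import *
P=arm.camera_params("top");R=np.array(P["R"]);t=np.array(P["t"]);C=-R.T@t
def at(u,v,z):
    d=R.T@np.array([(u-P["cx"])/P["fx"],(v-P["cy"])/P["fy"],1]); return C+d*(z-C[2])/d[2]
print("cam",C)
# zoom cubic: src=(z+.5)/4-.5
f=lambda a,z:at((a[0]+.5)/4-.5+240,(a[1]+.5)/4-.5+140,z)[:2]
c=[f(a,10) for a in [(127,196),(590,135),(612,308),(145,368)]]  # FL(+x,-y?) 
print(np.round(c,1))
src=np.array([[75,-50],[-190,-50],[-190,50],[75,50]],float); dst=np.array(c)
# try both y signs via det: rigid fit
for sgn in [1,-1]:
    s=src*[1,sgn]; a=s-s.mean(0); b=dst-dst.mean(0)
    th=np.arctan2((a[:,0]*b[:,1]-a[:,1]*b[:,0]).sum(),(a*b).sum())
    r=np.array([[np.cos(th),-np.sin(th)],[np.sin(th),np.cos(th)]])
    o=dst.mean(0)-r@s.mean(0); e=dst-(s@r.T+o)
    print(sgn,np.degrees(th),o,np.abs(e).max())
    if np.abs(e).max()<8:
        for nm,a,z in [("pin",(306,231),62),("knob",(592,211),60),("discc",(267,260),31),("sock",(160,273),33),("collar",(531,387),20),("cone",(361,82),46),("nut",(180,125),13)]:
            w=f(a,z); print(nm,w.round(1),((w-o)@r).round(1))
        p=(f((306,231),62)-o)@r; print("joint",np.arctan2(-p[0],p[1]))
E
```

```text
cam [436.25985131 -53.06530148 906.20060169]
[[ 568.6   70.8]
 [ 607.8 -190.4]
 [ 510.  -202.4]
 [ 471.7   57.4]]
1 98.33534252746469 [531.19598309  -9.2627408 ] 2.1415648762446438
pin [543.7 -32.3] [-24.6  -9.1]
knob [ 557.3 -183.7] [-176.4   -0.5]
discc [531.3 -10.4] [-1.2  0.1]
sock [522.9  48. ] [57.9 -0. ]
collar [ 465.  -156.3] [-135.9   86.8]
cone [628.4 -60.3] [-64.6 -88.8]
nut [609.4  41.6] [ 39.  -84.7]
joint 1.9239703464580888
-1 98.63480836840242 [530.89873973  -9.30708497] 98.81763576034712
```

```bash
cat >> h.py <<'E'
from scipy.spatial.transform import Rotation as Ro
O=np.array([531.2,-9.3]);TH=np.radians(98.34)
RF=np.array([[np.cos(TH),-np.sin(TH)],[np.sin(TH),np.cos(TH)]])
def f2w(x,y): return RF@[x,y]+O
def w2f(p): return (np.array(p[:2])-O)@RF
def plan(fx,fy,z,ydir=None):
    "target in fixture frame; tool y dir in fixture degrees (mod 180)"
    s=arm.observe(); M=Ro.from_rotvec(s["eef_rot"]).as_matrix()
    w=np.r_[f2w(fx,fy),z]; d=w-s["tool_pos"]
    a=np.degrees(np.arctan2(M[1,1],M[0,1]))-np.degrees(TH)
    print("t",s["time_s"],"now F",w2f(s["tool_pos"]).round(1),s["tool_pos"].round(1),"ydirF",a.round(2),"F",s["contact_force"].round(1),"w",round(s["gripper_width"],3), "z",M[:,2].round(3))
    print("target",w.round(1),"tool shift",(M.T@d).round(1))
    if ydir is not None:
        t=(ydir-a+90)%180-90; print("yaw cmd",-t)
E
python3 - <<'E'
from h import *
plan(-48,7,200,-34.5)
E
```

```text
t 1.2 now F [-554.6  415.4] [ 200.6 -618.2  214.6] ydirF -170.36 F [ 0.1 -1.   0.6] w 0.997 z [ 0.  0. -1.]
target [531.2 -57.8 200. ] tool shift [ 487.5 -431.    14.7]
yaw cmd 44.136665123995726
```

{"fn": "play_rows", "kwargs": {"deltas": [{"linear":[32,-28,0],"yaw":0},{"linear":[32,-28,0],"yaw":0},{"linear":[32,-28,0],"yaw":0},{"linear":[32,-28,0],"yaw":0},{"linear":[32,-28,0],"yaw":0}], "hand": 0}}

```text
time_s: 1.7
tool_pos: [310.1, -434.3, 214.7]
eef_rot: [3.103, 0.49, 0.0]
contact_force: [1.2, 0.4, 1.0]
gripper_width: 0.635
```

{"fn": "play_rows", "kwargs": {"deltas": [{"linear":[32,-28,0],"yaw":0},{"linear":[32,-28,0],"yaw":0},{"linear":[32,-28,0],"yaw":0},{"linear":[32,-28,0],"yaw":0},{"linear":[32,-28,0],"yaw":0}]}}

```text
time_s: 2.2
tool_pos: [419.2, -251.6, 215.0]
eef_rot: [3.102, 0.49, 0.001]
contact_force: [1.1, -0.6, -0.1]
gripper_width: 0.217
```

{"fn": "play_rows", "kwargs": {"deltas": [{"linear":[32,-28,0],"yaw":0},{"linear":[32,-28,0],"yaw":0},{"linear":[32,-28,0],"yaw":0},{"linear":[32,-28,0],"yaw":0},{"linear":[0,0,0],"yaw":0}]}}

```text
time_s: 2.7
tool_pos: [507.3, -103.5, 214.8]
eef_rot: [-3.101, -0.5, -0.002]
contact_force: [-1.0, 0.4, -0.3]
gripper_width: 0.006
```

```bash
python3 - <<'E'
from h import *
plan(-48,7,150,-34.5)
E
```

```text
t 2.7 now F [-89.7  37.3] [ 507.3 -103.5  214.8] ydirF -170.03 F [-1.   0.4 -0.3] w 0.006 z [ 0.001  0.001 -1.   ]
target [531.2 -57.8 150. ] tool shift [ 37.  -35.8  64.9]
yaw cmd 44.46889309831704
```

{"fn": "play_rows", "kwargs": {"deltas": [{"linear":[0,0,12],"yaw":8.5},{"linear":[0,0,12],"yaw":8.5},{"linear":[0,0,12],"yaw":8.5},{"linear":[0,0,12],"yaw":8.5},{"linear":[0,0,12],"yaw":8.5}]}}

```text
time_s: 3.2
tool_pos: [505.4, -107.9, 154.3]
eef_rot: [3.067, -0.677, 0.0]
contact_force: [-0.6, 0.6, 0.2]
gripper_width: 0.006
```

{"fn": "play_rows", "kwargs": {"deltas": [{"linear":[0,0,0],"yaw":1.7},{"linear":[0,0,0],"yaw":0}]}}

```text
time_s: 3.4
tool_pos: [505.5, -107.6, 154.8]
eef_rot: [3.06, -0.71, -0.0]
contact_force: [-0.0, 0.6, 1.0]
gripper_width: 0.004
```

```bash
python3 - <<'E'
from h import *
p,d=arm.camera("wrist"); cv2.imwrite("pics/w1.png",p)
for l in ["disc_pin","disc_axis","bar_knob","bar_nose","guide_mid","socket_end"]:
    print(l,[(np.round(w2f(r["centre"]),1),r["centre"][2],r["score"]) for r in arm.mark_of("wrist",l)[:1]])
plan(-48,7,100,-34.5)
E
```

```text
disc_pin [(array([-21.5, -11. ]), 51.2, 0.68)]
disc_axis [(array([-3.2, -5.2]), 33.4, 0.91)]
bar_knob [(array([-179.4,   -2.7]), 48.8, 0.85)]
bar_nose [(array([-58. ,   1.9]), 18.4, 0.83)]
guide_mid [(array([-113.5,   -0.8]), 32.5, 0.95)]
socket_end [(array([66.3, -5.7]), 22.7, 0.82)]
t 3.75 now F [-93.2  39.2] [ 506.  -107.2  155.2] ydirF -214.52 F [ 0.3 -0.4 -1.2] w 0.003 z [ 0.001 -0.    -1.   ]
target [531.2 -57.8 100. ] tool shift [  0.8 -55.5  55.2]
yaw cmd -0.024022340057285874
```

View pics/w1.png

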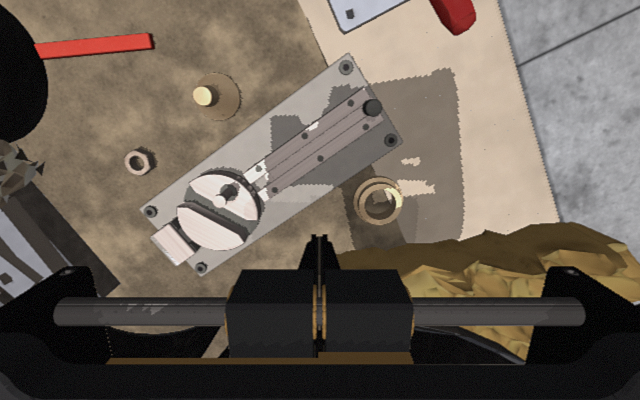

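{"fn": "play_rows", "kwargs": {"deltas": [{"linear":[0.2,-14,12],"yaw":0},{"linear":[0.2,-14,12],"yaw":0},{"linear":[0.2,-14,12],"yaw":0},{"linear":[0.2,-13.5,12],"yaw":0},{"linear":[0,0,12],"yaw":0}]}}

```text
time_s: 4.25
tool_pos: [531.3, -55.7, 93.0]
eef_rot: [-3.06, 0.708, 0.002]
contact_force: [0.2, 0.4, 0.6]
gripper_width: 0.006
```

```bash
python3 - <<'E'
from h import *
p,d=arm.camera("wrist"); cv2.imwrite("pics/w2.png",p)
p,d=arm.camera("scene"); cv2.imwrite("pics/s2.png",p)
plan(-48,7,43,-34.5)
E
```

```text
t 4.35 now F [-46.7   8.8] [529.3 -56.7  91.6] ydirF -214.48 F [-0.8 -0.5 -0.3] w 0.006 z [-0.005  0.001 -1.   ]
target [531.2 -57.8  43. ] tool shift [ 2.5  0.  48.6]
yaw cmd 0.018710213141275744
```

View pics/w2.png

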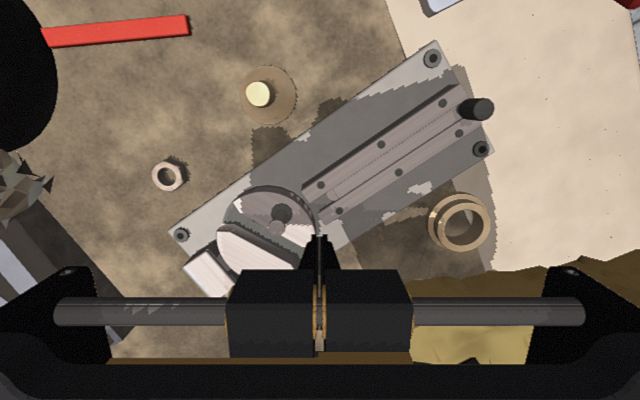

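View pics/s2.png

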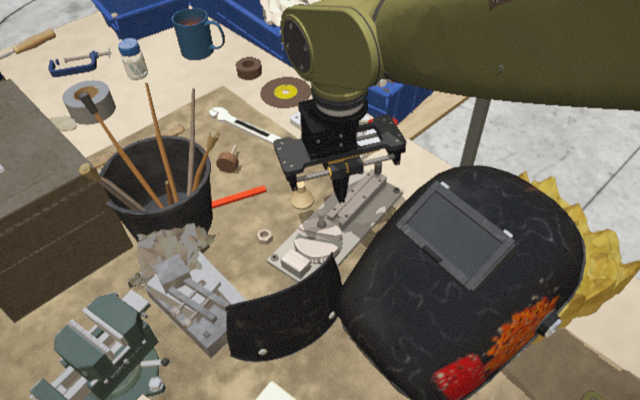

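{"fn": "play_rows", "kwargs": {"deltas": [{"linear":[1,0,12],"yaw":0},{"linear":[1,0,12],"yaw":0},{"linear":[0,0,12],"yaw":0},{"linear":[0,0,12],"yaw":0},{"linear":[0,0,0],"yaw":0}]}}

```text
time_s: 4.85
tool_pos: [530.9, -58.4, 44.1]
eef_rot: [3.059, -0.713, -0.007]
contact_force: [-0.3, -0.2, -0.8]
gripper_width: 0.004
```

```bash
python3 - <<'E'
from h import *
p,d=arm.camera("wrist"); cv2.imwrite("pics/w3.png",p[150:330,180:440].repeat(3,0).repeat(3,1))
plan(-15,-15.8,43,-34.5)
E
```

```text
t 4.9 now F [-48.8   6.7] [531.7 -58.5  45.2] ydirF -214.58 F [-0.4  0.6 -0.7] w 0.002 z [-0.003  0.001 -1.   ]
target [549.  -21.8  43. ] tool shift [ -0.7 -40.6   2.1]
yaw cmd -0.08142648135367381
```

View pics/w3.png

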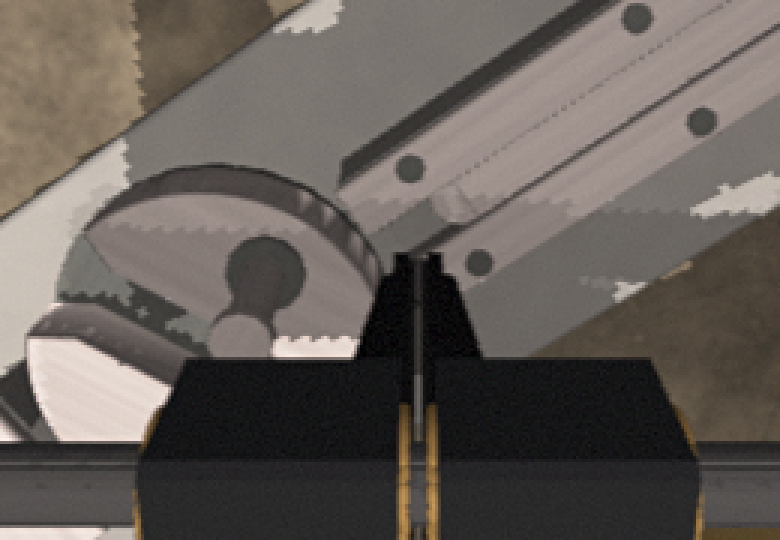

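{"fn": "play_rows", "kwargs": {"deltas": [{"linear":[0,-6,0.5],"yaw":0},{"linear":[0,-6,0.5],"yaw":0},{"linear":[0,-6,0.5],"yaw":0},{"linear":[0,-6,0],"yaw":0},{"linear":[0,0,0],"yaw":0}]}}

```text
time_s: 5.4
tool_pos: [544.6, -37.1, 46.1]
eef_rot: [3.059, -0.711, 0.004]
contact_force: [0.5, -2.0, 1.5]
gripper_width: 0.005
```

```bash
cat >> h.py <<'E'
def disc(tag):
    p,d=arm.camera("wrist"); cv2.imwrite(f"pics/w{tag}.png",cv2.resize(p[120:340,140:440],None,fx=2.5,fy=2.5))
    for l in ["disc_pin","disc_axis"]:
        for r in arm.mark_of("wrist",l)[:1]: print(l,w2f(r["centre"]).round(1),r["centre"][2],r["score"])
E
python3 - <<'E'
from h import *
disc(4)
plan(-15,-15.8,43,-34.5)
E
```

```text
disc_pin [-17.3 -16.4] 44.9 0.8
disc_axis [ 0.4 -4.4] 32.2 0.75
t 5.55 now F [-29.   -8.3] [543.6 -36.7  45.5] ydirF -214.55 F [ 0.4 -0.8  0.7] w 0.003 z [ 0.  0. -1.]
target [549.  -21.8  43. ] tool shift [ -1.7 -15.8   2.5]
yaw cmd -0.05153899804008688
```

View pics/w4.png

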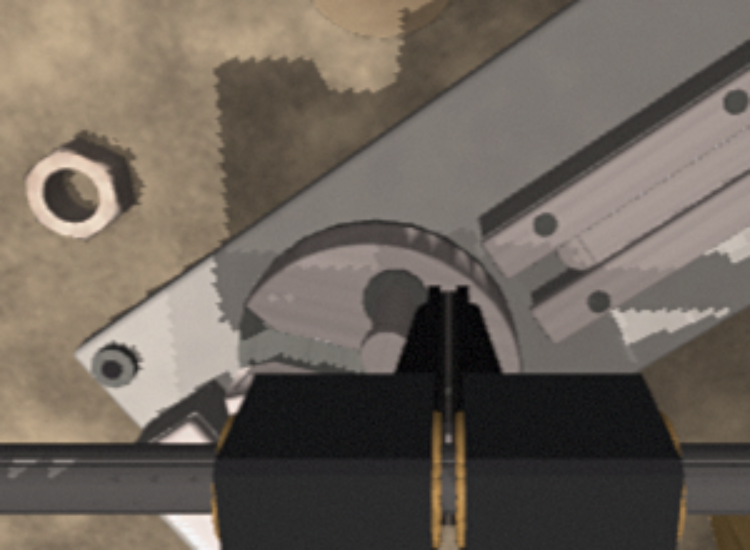

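{"fn": "play_rows", "kwargs": {"deltas": [{"linear":[0,-4.5,0.5],"yaw":0},{"linear":[0,-4.5,0.5],"yaw":0},{"linear":[0,-4,0.5],"yaw":0},{"linear":[0,-4,0.5],"yaw":0},{"linear":[0,0,0],"yaw":0}]}}

```text
time_s: 6.05
tool_pos: [550.6, -20.8, 42.7]
eef_rot: [-3.059, 0.712, 0.002]
contact_force: [0.6, -1.1, 0.4]
gripper_width: 0.005
```

```bash
python3 - <<'E'
from h import *
disc(5)
p,d=arm.camera("top"); cv2.imwrite("pics/t5.png",cv2.resize(p[140:260,240:420],None,fx=4,fy=4))
p,d=arm.camera("scene"); cv2.imwrite("pics/s5.png",cv2.resize(p[140:290,230:420],None,fx=4,fy=4))
plan(-15,-15.8,43,-34.5)
E
```

```text
disc_pin [ -1.2 -25.8] 48.9 0.71
disc_axis [-121.9   -2.8] 15.0 0.43
t 6.3 now F [-14.8 -17.3] [550.5 -21.4  42.7] ydirF -214.56 F [-0.2  0.1  0.3] w 0.005 z [-0.001  0.001 -1.   ]
target [549.  -21.8  43. ] tool shift [-1.1  1.  -0.3]
yaw cmd -0.06429764669633187
```

View pics/w5.png

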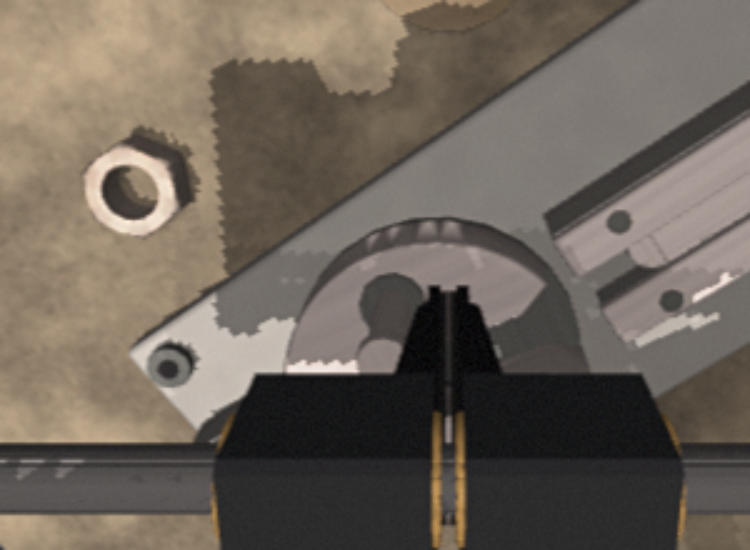

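View pics/s5.png

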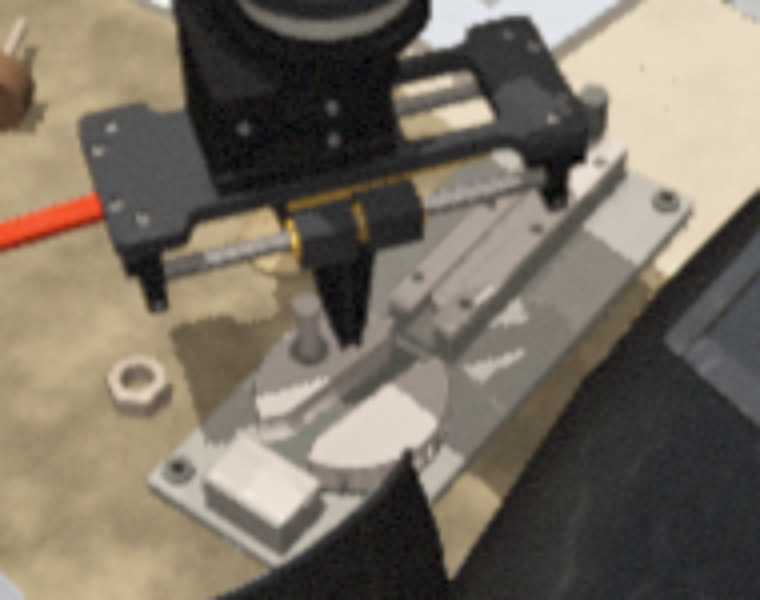

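{"fn": "play_rows", "kwargs": {"deltas": [{"linear":[0,6,0],"yaw":0},{"linear":[0,6,-10],"yaw":0},{"linear":[0,10,-20],"yaw":0},{"linear":[0,20,-25],"yaw":-8},{"linear":[0,30,-15],"yaw":-8.5}]}}

```text
time_s: 6.8
tool_pos: [523.5, -88.4, 115.9]
eef_rot: [3.131, -0.254, 0.005]
contact_force: [0.4, -0.2, -0.2]
gripper_width: 0.004
```

```bash
python3 - <<'E'
from h import *
plan(-210,0,110,0)
E
```

```text
t 6.8 now F [-77.2  19.1] [523.5 -88.4 115.9] ydirF -197.63 F [ 0.4 -0.2 -0.2] w 0.004 z [ 0.003 -0.001 -1.   ]
target [ 561.7 -217.1  110. ] tool shift [ 58.4 120.8   6.1]
yaw cmd -17.633732543095334
```

{"fn": "play_rows", "kwargs": {"deltas": [{"linear":[0,0,0],"yaw":-8.5},{"linear":[0,0,0],"yaw":-8.5},{"linear":[6,30,0],"yaw":-0.6},{"linear":[6,30,0],"yaw":0},{"linear":[6,30,0],"yaw":0}]}}

```text
time_s: 7.3
tool_pos: [553.0, -176.2, 114.2]
eef_rot: [3.134, 0.216, 0.002]
contact_force: [-0.1, 0.0, -1.0]
gripper_width: 0.006
```

{"fn": "play_rows", "kwargs": {"deltas": [{"linear":[0,30,0],"yaw":0},{"linear":[0,13,0],"yaw":0},{"linear":[0,0,0],"yaw":0}]}}

```text
time_s: 7.6
tool_pos: [558.6, -218.9, 113.7]
eef_rot: [3.134, 0.212, 0.001]
contact_force: [-0.1, -0.2, 0.3]
gripper_width: 0.001
```

```bash
python3 - <<'E'
from h import *
plan(-210,0,43,0)
p,d=arm.camera("top"); cv2.imwrite("pics/t6.png",cv2.resize(p[140:260,240:420],None,fx=4,fy=4,interpolation=cv2.INTER_CUBIC))
W=cloud("top",d); s=(np.hypot(W[...,0]-545,W[...,1]+10)<40)&(W[...,2]>56)&(W[...,2]<75)
c=W[s].mean(0); print("pin head",w2f(c),c,s.sum())
p,d=arm.camera("wrist"); cv2.imwrite("pics/w6.png",p)
for l in ["disc_pin","disc_axis","bar_knob","bar_nose"]:
  for n in ["top","wrist"]:
    for r in arm.mark_of(n,l)[:1]: print(n,l,w2f(r["centre"]).round(1),r["centre"][2],r["score"])
E
```

```text
t 7.6 now F [-211.3    3.3] [ 558.6 -218.9  113.7] ydirF -180.61 F [-0.1 -0.2  0.3] w 0.001 z [ 0. -0. -1.]
target [ 561.7 -217.1   43. ] tool shift [ 3.2 -1.4 70.7]
yaw cmd -0.6103968827740687
pin head [ -3.426326  -25.5261533] [556.95318657  -8.98760023  62.45743468] 24
wrist disc_pin [ -0.4 -26.2] 49.9 0.68
top disc_axis [ 2.4 -2.4] 35.5 0.61
wrist disc_axis [-0.6 -3.8] 31.1 0.57
wrist bar_knob [-177.8   -3.4] 51.1 0.94
top bar_nose [-67.2 -87.3] -2.2 0.73
wrist bar_nose [-56.2   1.8] 19.6 0.56
```

View pics/t6.png

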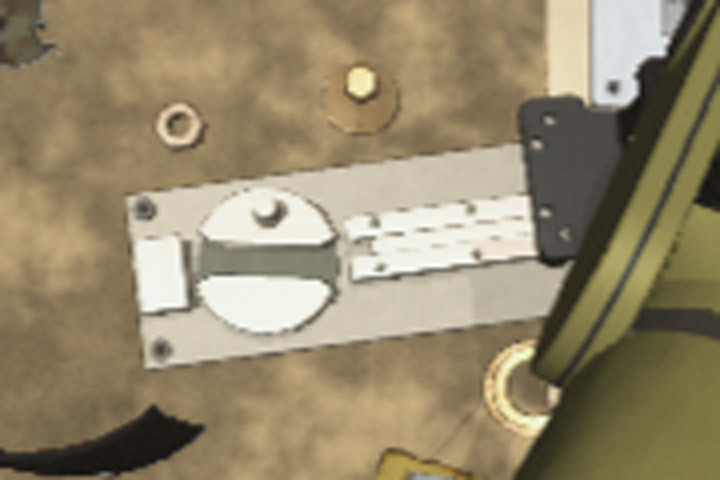

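View pics/w6.png

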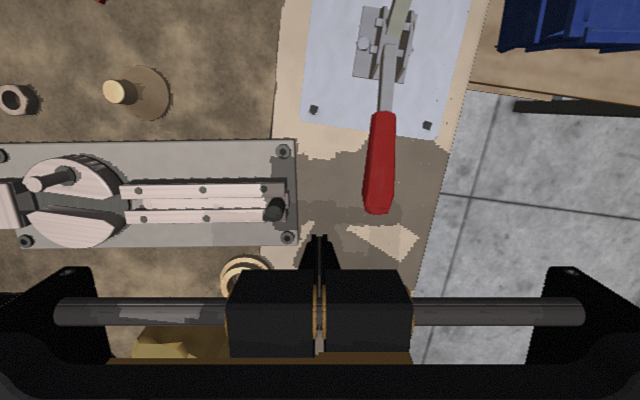

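```bash
cat >> h.py <<'E'
def slot():
    p,d=arm.camera("top"); P=arm.camera_params("top");R=np.array(P["R"]);t=np.array(P["t"]);C=-R.T@t
    g=p.max(2).astype(float)
    N=401; xs=np.linspace(-50,50,N)
    X,Y=np.meshgrid(xs,xs)
    w=np.stack([RF[0,0]*X+RF[0,1]*Y+O[0],RF[1,0]*X+RF[1,1]*Y+O[1],np.full_like(X,31)],-1)
    c=w@R.T+t
    u=(P["fx"]*c[...,0]/c[...,2]+P["cx"]).astype(np.float32);v=(P["fy"]*c[...,1]/c[...,2]+P["cy"]).astype(np.float32)
    rect=cv2.remap(p,u,v,cv2.INTER_CUBIC)
    return rect
E
python3 - <<'E'
from h import *
r=slot(); cv2.imwrite("pics/rect7.png",cv2.flip(r,0))
g=r.max(2).astype(float); xs=np.linspace(-50,50,401)
# for columns x, find edges of dark band between y -15..15
res=[]
for x in range(-24,25,3):
    col=g[:,abs(xs-x)<0.6].mean(1); k=abs(xs)<20
    th=190; 
    m=k&(col<th); res.append((x,xs[m].min(),xs[m].max(),xs[m].mean()))
res=np.array(res); print(res.round(1))
print(np.polyfit(res[:,0],res[:,3],1))
E
```

```text
[[-24.   -6.2  13.8   3.8]
 [-21.   -6.5  13.5   3.5]
 [-18.   -7.   12.8   2.9]
 [-15.   -7.2  11.5   2.1]
 [-12.   -7.8  10.8   1.5]
 [ -9.  -19.8  10.2  -0.4]
 [ -6.  -19.8   9.8  -1.8]
 [ -3.  -19.8   9.5  -1.7]
 [  0.  -19.8   8.8  -1.1]
 [  3.   -9.2   8.2  -0.5]
 [  6.   -9.8   7.8  -1. ]
 [  9.  -10.    7.5  -1.2]
 [ 12.  -10.2   7.   -1.6]
 [ 15.  -10.8   6.8  -2. ]
 [ 18.  -12.8   6.5  -3.1]
 [ 21.  -13.5   6.   -3.8]
 [ 24.  -14.2   5.8  -4.2]]
[-0.15008439 -0.51479626]
```

View pics/rect7.png

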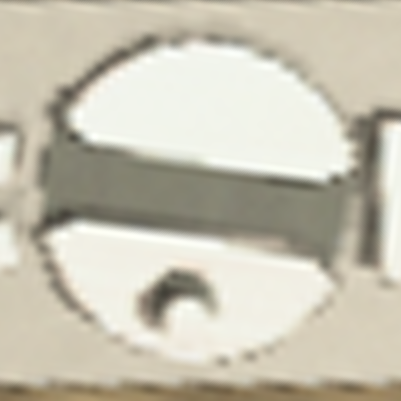

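{"fn": "play_rows", "kwargs": {"deltas": [{"linear":[6,-35,0],"yaw":-0.6},{"linear":[6,-35,0],"yaw":0},{"linear":[6,-35,0],"yaw":0},{"linear":[6,-35,0],"yaw":0},{"linear":[6,-35,0],"yaw":0}]}}

```text
time_s: 8.65
tool_pos: [562.8, -38.4, 113.3]
eef_rot: [-3.133, -0.232, -0.0]
contact_force: [0.9, -1.1, 0.4]
gripper_width: 0.006
```

{"fn": "play_rows", "kwargs": {"deltas": [{"linear":[0,0,0],"yaw":0},{"linear":[0,0,25],"yaw":0},{"linear":[0,0,25],"yaw":0},{"linear":[0,0,20],"yaw":0},{"linear":[0,0,0],"yaw":0}]}}

```text
time_s: 9.15
tool_pos: [560.2, -40.0, 39.8]
eef_rot: [-3.132, -0.232, 0.01]
contact_force: [-1.4, 0.3, -0.6]
gripper_width: 0.003
```

```bash
python3 - <<'E'
from h import *
plan(-13.7,-26,43,0)
E
```

```text
t 9.15 now F [-34.6 -24.2] [560.2 -40.   39.8] ydirF -179.88 F [-1.4  0.3 -0.6] w 0.003 z [-0.007  0.001 -1.   ]
target [558.9 -19.1  43. ] tool shift [  1.8 -20.9  -3.2]
yaw cmd 0.11858973794437588
```

{"fn": "play_rows", "kwargs": {"deltas": [{"linear":[1,-5,-2],"yaw":0},{"linear":[0,-5,0],"yaw":0},{"linear":[0,-4,0],"yaw":0},{"linear":[0,0,0],"yaw":0}]}}

```text
time_s: 9.55
tool_pos: [562.6, -25.4, 46.4]
eef_rot: [3.133, 0.234, 0.003]
contact_force: [0.7, 0.3, 0.2]
gripper_width: 0.005
```

```bash
python3 - <<'E'
from h import *
for i in range(3): arm.camera("wrist"); plan(-13.7,-26,43,0)
E
```

```text
t 9.6 now F [-20.6 -28.5] [562.4 -25.5  46.1] ydirF -179.82 F [ 0.5 -0.5 -0.1] w 0.004 z [ 0.001 -0.    -1.   ]
target [558.9 -19.1  43. ] tool shift [-2.5 -6.9  3. ]
yaw cmd 0.17838923505053117
t 9.65 now F [-20.7 -28.4] [562.3 -25.7  45.9] ydirF -179.83 F [ 0.2  0.4 -0.3] w 0.004 z [ 0.001 -0.    -1.   ]
target [558.9 -19.1  43. ] tool shift [-2.3 -7.   2.9]
yaw cmd 0.16761995006618235
t 9.7 now F [-20.8 -28.2] [562.1 -25.8  45.6] ydirF -179.84 F [-0.3 -0.3  0.2] w 0.006 z [ 0.001 -0.    -1.   ]
target [558.9 -19.1  43. ] tool shift [-2.2 -7.1  2.6]
yaw cmd 0.15685525398885147
```

{"fn": "play_rows", "kwargs": {"deltas": [{"linear":[0,-2.5,1],"yaw":0},{"linear":[0,-2.5,0],"yaw":0},{"linear":[0,-2,0],"yaw":0},{"linear":[0,0,0],"yaw":0},{"linear":[0,0,0],"yaw":0}]}}

```text
time_s: 10.2
tool_pos: [561.0, -18.9, 44.3]
eef_rot: [3.133, 0.232, 0.001]
contact_force: [0.9, -1.3, 0.8]
gripper_width: 0.008
```

```bash
python3 - <<'E'
from h import *
p,d=arm.camera("scene"); cv2.imwrite("pics/s8.png",cv2.resize(p[140:290,230:420],None,fx=4,fy=4))
plan(-13.7,-26,43,0)
E
```

```text
t 10.25 now F [-13.9 -28.1] [561.  -18.9  44.3] ydirF -179.86 F [ 1.5 -0.7  1.3] w 0.003 z [ 0.  0. -1.]
target [558.9 -19.1  43. ] tool shift [-2.1 -0.2  1.3]
yaw cmd 0.13896943596898836
```

View pics/s8.png

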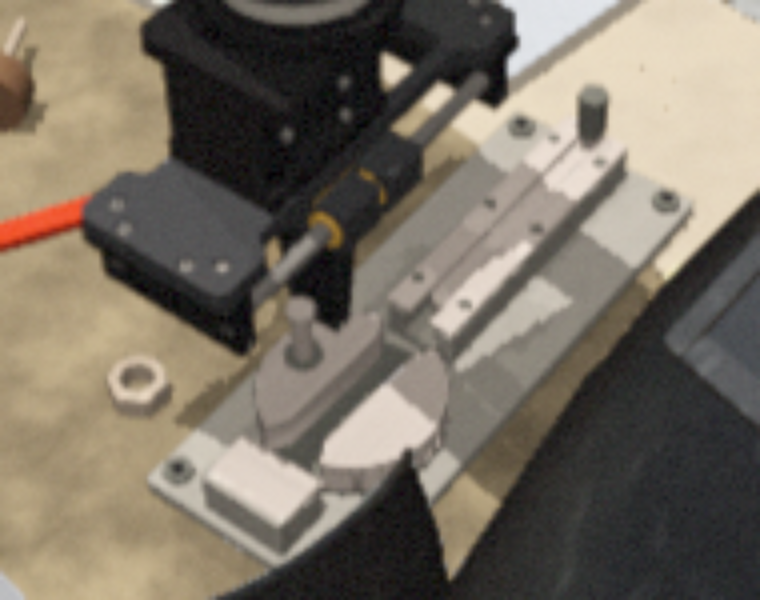

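{"fn": "play_rows", "kwargs": {"deltas": [{"linear":[0,7,0],"yaw":0},{"linear":[0,7,-20],"yaw":0},{"linear":[0,7,-30],"yaw":0},{"linear":[-5,35,-20],"yaw":0},{"linear":[-5,35,0],"yaw":0}]}}

```text
time_s: 10.75
tool_pos: [566.4, -111.5, 118.1]
eef_rot: [3.131, 0.235, 0.009]
contact_force: [0.4, 1.0, 0.9]
gripper_width: 0.009
```

{"fn": "play_rows", "kwargs": {"deltas": [{"linear":[-5,35,0],"yaw":0},{"linear":[-5,35,0],"yaw":0},{"linear":[-6,35,0],"yaw":0},{"linear":[0,0,0],"yaw":0},{"linear":[0,0,0],"yaw":0}]}}

```text
time_s: 11.25
tool_pos: [563.4, -217.0, 113.6]
eef_rot: [-3.132, -0.229, 0.002]
contact_force: [0.1, 0.3, -0.0]
gripper_width: 0.008
```

```bash
python3 - <<'E'
from h import *
r=slot(); cv2.imwrite("pics/rect9.png",cv2.flip(r,0))
g=r.max(2).astype(float); xs=np.linspace(-50,50,401)
res=[]
for x in range(-15,16,3):
    col=g[:,abs(xs-x)<0.6].mean(1); k=abs(xs)<14
    m=k&(col<190); res.append((x,xs[m].min(),xs[m].max()))
res=np.array(res); print(res.round(1))
print(np.polyfit(res[:,0],res[:,2],1))
plan(-210,-0.5,43,0)
E
```

```text
[[-15.   -9.5   9.5]
 [-12.   -9.8  10. ]
 [ -9.   -9.5  10. ]
 [ -6.   -9.    9.5]
 [ -3.   -8.8   9. ]
 [  0.   -9.    8.5]
 [  3.   -9.5   8.5]
 [  6.  -10.    8.5]
 [  9.  -10.2   9.2]
 [ 12.  -10.5   9.2]
 [ 15.   -9.8   9. ]]
[-0.03106061  9.18181818]
t 11.3 now F [-209.4   -2. ] [ 563.5 -216.2  113.6] ydirF -179.89 F [ 0.5 -0.5 -0.5] w 0.004 z [-0.001  0.001 -1.   ]
target [ 562.2 -217.    43. ] tool shift [-1.4  0.7 70.6]
yaw cmd 0.11036617898196255
```

View pics/rect9.png

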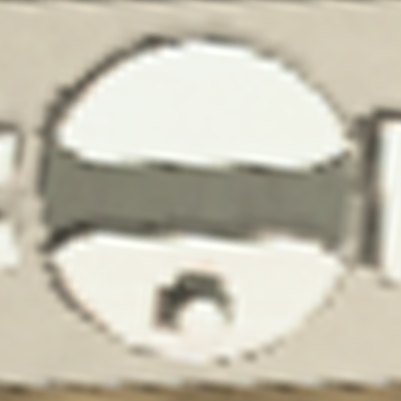

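{"fn": "play_rows", "kwargs": {"deltas": [{"linear":[-1.4,0,20],"yaw":0},{"linear":[0,0,20],"yaw":0},{"linear":[0,0,18],"yaw":0},{"linear":[0,0,10],"yaw":0},{"linear":[0,0,0],"yaw":0}]}}

```text
time_s: 11.8
tool_pos: [561.4, -215.1, 44.2]
eef_rot: [-3.131, -0.234, 0.005]
contact_force: [0.2, -0.3, 0.4]
gripper_width: 0.007
```

```bash
python3 - <<'E'
from h import *
p,d=arm.camera("wrist"); cv2.imwrite("pics/w10.png",p)
plan(-72,-0.5,46,0)
E
```

```text
t 11.85 now F [-208.8   -0.8] [ 562.3 -215.7   45.6] ydirF -179.8 F [0.2 0.  0.2] w 0.006 z [-0.001  0.001 -1.   ]
target [542.1 -80.5  46. ] tool shift [   0.2 -136.8   -0.3]
yaw cmd 0.2040979219875112
```

View pics/w10.png

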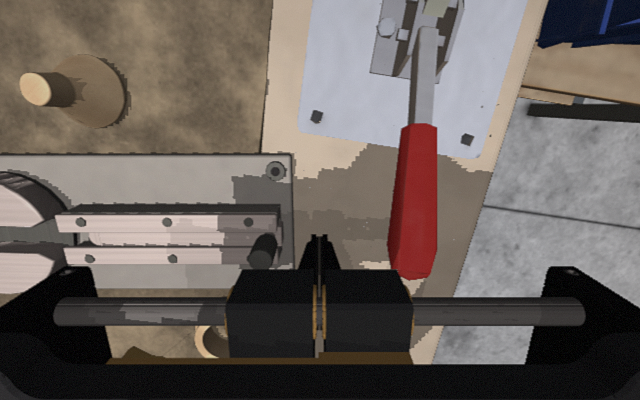

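{"fn": "play_rows", "kwargs": {"deltas": [{"linear":[0,-8,0],"yaw":0},{"linear":[0,-8,0],"yaw":0},{"linear":[0,-8,0],"yaw":0},{"linear":[0,-8,0],"yaw":0},{"linear":[0,-8,0],"yaw":0}]}}

```text
time_s: 12.35
tool_pos: [557.3, -177.1, 47.2]
eef_rot: [3.132, 0.233, 0.003]
contact_force: [0.4, -2.0, 2.0]
gripper_width: 0.006
```

```bash
python3 - <<'E'
from h import *
p,d=arm.camera("wrist"); cv2.imwrite("pics/w11.png",p)
plan(-72,-0.5,46,0)
E
```

```text
t 12.4 now F [-168.5   -1.3] [ 556.9 -175.8   46.8] ydirF -179.82 F [ 0.3 -0.1  1. ] w 0.006 z [ 0.001  0.    -1.   ]
target [542.1 -80.5  46. ] tool shift [ -0.5 -96.5   0.8]
yaw cmd 0.1797700206002446
```

View pics/w11.png

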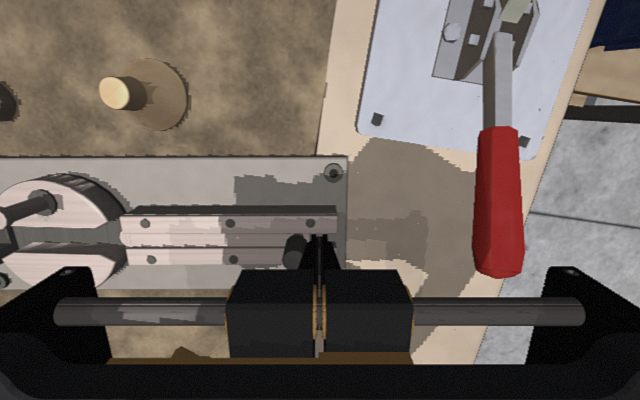

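{"fn": "play_rows", "kwargs": {"deltas": [{"linear":[0,-7,0],"yaw":0},{"linear":[0,-7,0],"yaw":0},{"linear":[0,-7,0],"yaw":0},{"linear":[0,-7,0],"yaw":0},{"linear":[0,-7,0],"yaw":0}]}}

```text
time_s: 12.9
tool_pos: [551.5, -142.1, 46.2]
eef_rot: [3.133, 0.232, 0.0]
contact_force: [0.6, -2.0, 1.8]
gripper_width: 0.003
```

{"fn": "play_rows", "kwargs": {"deltas": [{"linear":[0,-7,0],"yaw":0},{"linear":[0,-7,0],"yaw":0},{"linear":[0,-7,0],"yaw":0},{"linear":[0,-7,0],"yaw":0},{"linear":[0,0,0],"yaw":0}]}}

```text
time_s: 13.4
tool_pos: [546.7, -113.5, 45.5]
eef_rot: [-3.131, -0.233, 0.002]
contact_force: [-0.9, -0.9, -0.4]
gripper_width: 0.007
```

```bash
python3 - <<'E'
from h import *
p,d=arm.camera("wrist"); cv2.imwrite("pics/w12.png",p)
plan(-67,-0.5,46,0)
E
```

```text
t 13.45 now F [-1.057e+02 -1.000e-01] [ 546.7 -113.9   45.4] ydirF -179.83 F [-0.  -0.1 -0.5] w 0.005 z [-0.002  0.001 -1.   ]
target [541.4 -75.5  46. ] tool shift [  0.5 -38.7  -0.5]
yaw cmd 0.16993603965823922
```

View pics/w12.png

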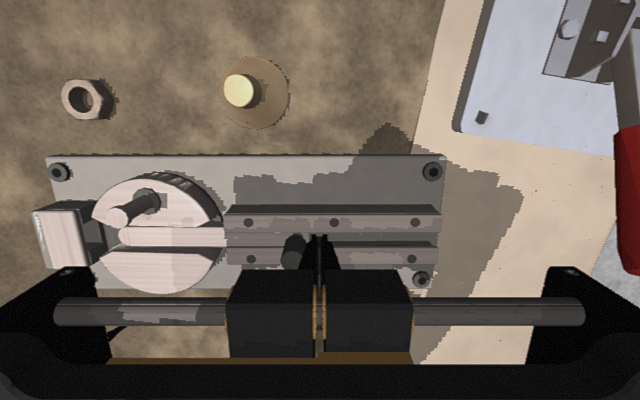

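The bar is passing through the slot. I'll push the remaining ~37 mm, slowing towards the end.

{"fn": "play_rows", "kwargs": {"deltas": [{"linear":[0,-7,0],"yaw":0},{"linear":[0,-7,0],"yaw":0},{"linear":[0,-7,0],"yaw":0},{"linear":[0,-6,0],"yaw":0},{"linear":[0,-4,0],"yaw":0}]}}

```text
time_s: 13.95
tool_pos: [542.7, -83.6, 46.1]
eef_rot: [-3.133, -0.233, 0.0]
contact_force: [0.4, 0.2, -0.2]
gripper_width: 0.007
```

{"fn": "play_rows", "kwargs": {"deltas": [{"linear":[0,-2,0],"yaw":0},{"linear":[0,-2,0],"yaw":0},{"linear":[0,0,0],"yaw":0}]}}

```text
time_s: 14.25
tool_pos: [542.3, -80.1, 46.2]
eef_rot: [-3.133, -0.232, -0.0]
contact_force: [-0.1, -0.9, -0.0]
gripper_width: 0.005
```

```bash
python3 - <<'E'
from h import *
p,d=arm.camera("wrist"); cv2.imwrite("pics/w13.png",p)
for r in arm.mark_of("wrist","bar_knob")[:1]: print(w2f(r["centre"]),r)
for r in arm.mark_of("wrist","disc_pin")[:1]: print(w2f(r["centre"]),r)
plan(-67,-0.5,46,0)
E
```

```text
[-58.66045962   0.41288921] {'centre': [539.3, -67.4, 48.2], 'score': 0.64}
[  0.53199981 -24.63771451] {'centre': [555.5, -5.2, 49.7], 'score': 0.92}
t 14.4 now F [-71.9  -0.7] [542.3 -80.4  46.2] ydirF -179.87 F [ 0.4 -0.2 -0. ] w 0.006 z [ 0.  0. -1.]
target [541.4 -75.5  46. ] tool shift [-0.2 -4.9  0.2]
yaw cmd 0.1282506572466673
```

View pics/w13.png

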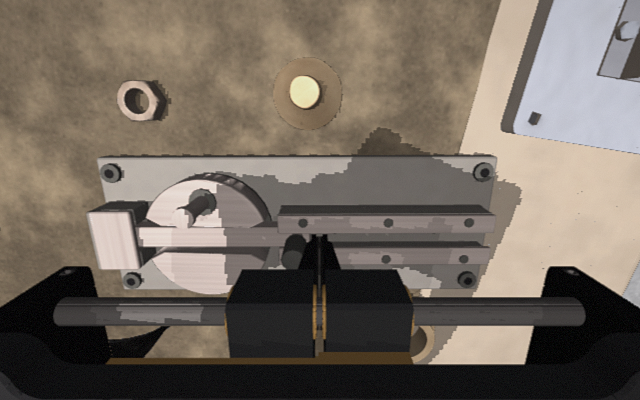

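{"fn": "play_rows", "kwargs": {"deltas": [{"linear":[0,-1.5,0],"yaw":0},{"linear":[0,-1.5,0],"yaw":0},{"linear":[0,0,0],"yaw":0}]}}

```text
time_s: 14.7
tool_pos: [541.9, -77.3, 46.2]
eef_rot: [3.133, 0.232, 0.0]
contact_force: [0.5, -1.3, -0.9]
gripper_width: 0.002
```

{"fn": "play_rows", "kwargs": {"deltas": [{"linear":[0,-1.5,0],"yaw":0},{"linear":[0,0,0],"yaw":0}]}}

```text
time_s: 14.9
tool_pos: [541.6, -75.7, 46.2]
eef_rot: [3.133, 0.232, 0.0]
contact_force: [0.3, 0.3, -0.8]
gripper_width: -0.0
```

{"fn": "play_rows", "kwargs": {"deltas": [{"linear":[0,-1,0],"yaw":0},{"linear":[0,0,0],"yaw":0}]}}

```text
time_s: 15.1
tool_pos: [541.5, -74.8, 46.2]
eef_rot: [-3.133, -0.232, -0.0]
contact_force: [-0.2, -0.2, -0.0]
gripper_width: 0.006
```

No wall felt yet, so I'll keep going gently.

{"fn": "play_rows", "kwargs": {"deltas": [{"linear":[0,-1,0],"yaw":0},{"linear":[0,0,0],"yaw":0}]}}

```text
time_s: 15.3
tool_pos: [541.4, -74.0, 46.2]
eef_rot: [3.133, 0.232, 0.0]
contact_force: [-0.3, -1.6, 0.4]
gripper_width: 0.008
```

{"fn": "play_rows", "kwargs": {"deltas": [{"linear":[0,-1,0],"yaw":0},{"linear":[0,0,0],"yaw":0}]}}

```text
time_s: 15.5
tool_pos: [541.7, -73.6, 46.6]
eef_rot: [3.131, 0.233, 0.002]
contact_force: [1.0, -4.3, 0.9]
gripper_width: 0.005
```

```bash
python3 - <<'E'
from h import *
p,d=arm.camera("wrist"); cv2.imwrite("pics/w14.png",p)
for r in arm.mark_of("wrist","bar_knob")[:1]: print(w2f(r["centre"]),r)
plan(-67,-0.5,46,0)
E
```

```text
[-51.59202967  -0.32011695] {'centre': [539.0, -60.3, 51.8], 'score': 0.9}
t 15.6 now F [-65.1  -1. ] [541.6 -73.6  46.6] ydirF -179.86 F [ 0.8 -6.1  1.6] w 0.004 z [ 0.001 -0.001 -1.   ]
target [541.4 -75.5  46. ] tool shift [-0.5  1.9  0.6]
yaw cmd 0.14311765606612425
```

{"fn": "play_rows", "kwargs": {"deltas": [{"linear":[0,5,0],"yaw":0},{"linear":[0,8,0],"yaw":0},{"linear":[0,8,-20],"yaw":0},{"linear":[0,30,-40],"yaw":0},{"linear":[0,40,-40],"yaw":0}]}}

```text
time_s: 16.1
tool_pos: [553.3, -158.0, 141.8]
eef_rot: [-3.131, -0.235, 0.003]
contact_force: [0.5, 0.2, 0.5]
gripper_width: 0.009
```

{"fn": "play_rows", "kwargs": {"deltas": [{"linear":[0,40,-20],"yaw":0},{"linear":[0,40,0],"yaw":0},{"linear":[0,0,0],"yaw":0},{"linear":[0,0,0],"yaw":0},{"linear":[0,0,0],"yaw":0}]}}

```text
time_s: 16.6
tool_pos: [565.0, -236.3, 160.4]
eef_rot: [-3.131, -0.233, 0.003]
contact_force: [0.4, 0.9, 0.1]
gripper_width: 0.005
```

```bash
python3 - <<'E'
from h import *
cv2.imwrite("pics/rect15.png",cv2.flip(slot(),0))
p,d=arm.camera("top"); cv2.imwrite("pics/t15.png",cv2.resize(p[140:260,240:420],None,fx=4,fy=4,interpolation=cv2.INTER_CUBIC))
for l in ["bar_knob","disc_pin","bronze_collar","sprue_button","hex_nut"]:
    arm.camera("wrist")
    for n in ["top","wrist"]:
        for r in arm.mark_of(n,l)[:1]: print(n,l,w2f(r["centre"]).round(1),r)
W=cloud("top",d); F=(W[...,:2]-O)@RF
s=(abs(F[...,0]+52)<15)&(abs(F[...,1])<12)&(W[...,2]>50); print("knob top",F[s].mean(0),s.sum(),W[s][:,2].mean())
plan(0,0,46,0)
E
```

```text
top bar_knob [-57.3  -0.2] {'centre': [539.7, -66.0, 51.5], 'score': 0.88}
wrist bar_knob [-54.3  -0.6] {'centre': [539.7, -62.9, 50.3], 'score': 0.56}
wrist disc_pin [  2.  -27.5] {'centre': [558.1, -3.3, 49.6], 'score': 0.98}
top bronze_collar [-133.9   83. ] {'centre': [468.5, -153.8, -1.4], 'score': 0.52}
wrist bronze_collar [-136.    88.2] {'centre': [463.7, -156.6, -0.1], 'score': 0.81}
top sprue_button [-67.3 -87.2] {'centre': [627.2, -63.2, -0.1], 'score': 0.85}
wrist sprue_button [-62.1 -92.8] {'centre': [632.0, -57.3, -0.9], 'score': 0.88}
top hex_nut [ 38.5 -86.3] {'centre': [611.0, 41.3, 3.9], 'score': 0.55}
wrist hex_nut [ 43.  -81.7] {'centre': [605.8, 45.1, 3.1], 'score': 0.8}
knob top [-51.16725214  -0.31485151] 36 59.7424571792015
t 17.45 now F [-230.8   -1.1] [ 565.7 -237.5  161.5] ydirF -179.86 F [-0.3  0.6  0. ] w 0.005 z [ 0.  0. -1.]
target [531.2  -9.3  46. ] tool shift [  -0.5 -230.8  115.5]
yaw cmd 0.13652610815654498
```

View pics/t15.png

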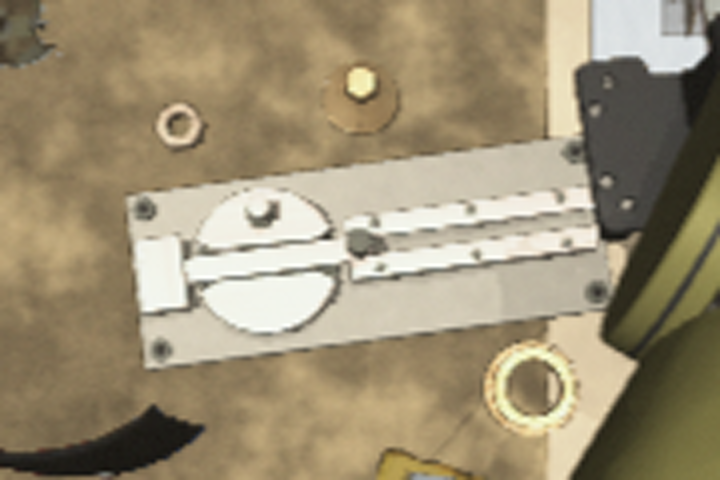

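View pics/rect15.png

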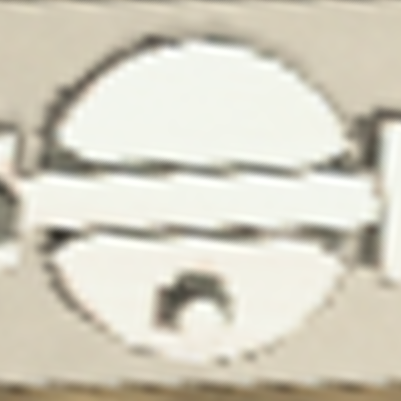

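```bash
python3 - <<'E'
from station import arm
print(arm.hand_in())
E
```

```text
the job is handed in; nothing more can be done
None
```

I turned the disc until its slot lined up with the bar, then pushed the bar by its knob through the slot into the socket. The job was handed in after about 17.5 s of the 48 s, with the fingers raised clear. `hand_in` gives no verdict, so whether it passed is not confirmed.

- **Slot:** the first push left it about 0.14 rad short, so I went back and pushed the pin about 4 mm further. It then measured within about 0.03 rad of the bar's line before the bar moved, and in the final top picture it is still in line.
- **Bar:** pushing stopped against firm resistance of about 6 N, which I took as the socket wall. The top depth picture then put the knob 51 mm short of the disc's axis (home is 52 mm) and 0.3 mm off the centre line, at its normal height.
- **Disagreement:** the network's knob estimates were 57 mm (top camera) and 54 mm (wrist camera). The 57 mm one would put the nose at 60 mm, just past the 59 mm needed. The depth reading, the resistance and the pictures all agree on home.
- **Collar, cone and nut:** they are at the same pixels as at the start. The network positions differ by at most about 6 mm, which is about its error.

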